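Close and bolt a two-part plaster mould

TASK

Close the plaster mould: slide the loose half along the bench, without lifting or tipping it, onto the two pins of the fixed half until the joint faces meet. Then slide the bolt on top of the fixed half fully home, through the eye of the loose half's tongue and into its keeper, and leave the other things on the bench where they are.

Things in the scene. Friction and masses are not known exactly. Their poses are not given: they have to be found in the camera images.
- fixed_half: Fixed half of the mould: white plaster in a plywood case, 160 (x) by 70 (y) by 66 mm high, held to the bench by two steel angle brackets at its back (+y; they reach 80 mm from the origin). Origin under its centre. Its joint face looks to -y, 35 mm from the origin. A barrel bolt lies along x on its top.
- loose_half: Loose half of the mould: white plaster in a plywood case, 124 (x) by 70 (y) by 70 mm high, 0.5 to 0.85 kg, on the bench. Origin under its centre. Its joint face, with two holes, looks to +y, 35 mm from the origin. A steel tongue on its top reaches 37 mm beyond that face. Closed, it stands in the frame of fixed_half at x = 0, y = -70 mm, axes parallel.
- loose_face (a point): Centre of the loose half's joint face, 35 mm above the bench, axes as loose_half. Two 18 mm holes in the face, 40 mm deep along y, lie at x = -40 and +40 mm from here, same height; they take the pins with about 2 mm to spare all round.
- fixed_face (a point): Centre of the fixed half's joint face, 35 mm above the bench, axes as fixed_half. Two steel pins stick out along -y at x = -40 and +40 mm from here, same height: 14 mm diameter, 30 mm long, the last 12 mm tapering to 6 mm. The two face points meet when the mould is closed.
- eye (a point): Centre of the upright eye at the end of the loose half's tongue, 84 mm above the bench, top 96 mm: opening 16 mm (y) by 15 mm (z), through along x, 12 mm thick. The tongue is 16 mm wide, 73 to 77 mm above the bench.
- bolt (a joint): Travel of the steel bolt (10 mm rod, 84 mm above the bench) along +x of fixed_half: 0 m = drawn right back, 0.046 m = fully home in its keeper. Stays where it is left; moves with about 2 N.
- bolt_knob (a point): Point on the upright knob of the bolt, moving with it, 114 mm above the bench. The knob is 14 mm in diameter from 104 to 120 mm above the bench, on a 9 mm stem. With the bolt drawn right back it is at x = -66, y = -10 mm in the frame of fixed_half.
- mannequin: Wooden artist's mannequin on a round foot, 64 mm wide, 157 mm high. Origin under its foot. Bystander.
- bottle: Clear plastic bottle, 60 mm in diameter, 160 mm high. Origin under its centre. Bystander.
- tape: Roll of yellow tape lying flat, 94 mm in diameter, 25 mm high. Origin under its centre. Bystander.
- hammer: Hammer lying along its x, about 300 mm long. Origin under its middle. Bystander.
- cup: Steel cup, 72 mm in diameter, 80 mm high. Origin under its centre. Bystander.
- offcut: Plaster offcut, 60 by 45 by 36 mm. Origin under its centre. Bystander.
- spatula: Spatula lying along its x. Origin under its middle. Bystander.
- keeper (a point): Mouth of the bolt's keeper on the fixed half, 84 mm above the bench, at x = +14, y = -10 mm of fixed_half; keeper 16 mm long, top 94 mm high. The bolt's slotted barrel lies on the same line from x = -78 to -12 mm, top 91 mm high.
There are look-alikes about, which are no part of the job. Leave any turquoise look-alike of the loose_half alone. Leave any pink look-alike of the fixed_half alone.

How it is judged:
On the way:
1. the mould is closed: the loose half is on both pins, its joint face within 3 mm of the fixed half's (y of loose_half in the frame of fixed_half above -0.073 m and horizontal distance between loose_face and fixed_face below 0.005 m and angle between the x axis of loose_half and the x axis of fixed_half, either way round below 0.05 rad), for 0.2 s.
At the end, for the whole second after the job is handed in: The loose half stands flat on the bench on both pins, its joint face within 3 mm of the fixed half's and square to it within 0.05 rad (face centres within 5 mm); the bolt is through the eye and within 4 mm of fully home; all at rest (all of step 1 and angle between loose_half's own z axis and vertical below 0.05 rad and value of joint bolt above 0.042 m and linear speed of loose_half below 0.01 m/s); the robot touches nothing.
It fails at once if the loose half is lifted more than 20 mm or tipped more than 0.2 rad (height (world z) of loose_half above 0.02 m or angle between loose_half's own z axis and vertical above 0.2 rad).
It fails at once if a bystander is moved more than 30 mm (distance of any of mannequin, bottle, tape, hammer, cup, offcut, spatula from where it was at the start of the episode above 0.03 m).
It also fails if it takes over 72 s, if anything falls off the work surface, if the arm or the gripper's body presses on something with over 40 N, if the wrist force passes 120 N, or if a joint passes its speed limit or range.

ROBOT

A 6-joint arm with a two-finger parallel gripper is mounted at the origin on the work surface. World frame = base frame: x ahead of the robot, y to its left, z up, the work surface at z = 0. Lengths are in m, angles in rad, forces in N, time in s.
With the tool pointing down it reaches from about 0.35 to 0.775 m from the base axis. Payload 5.5 kg.
Tool frame: the origin (TCP) lies at the very end of the fingers, on their centre line; the grasp point (between the pads) lies 19 mm behind it; z points along the fingers, y is the line along which they close (so a half turn about z gives the same grasp; the last joint's range is limited). The gripper opens to 85 mm and grips with 20 to 120 N. Pads are 22 mm wide; open, the fingers measure 114 mm over their backs; the gripper's body (76 mm by 85 mm) begins 54 mm behind the grasp point. The pads swing forward as they close: fully open they stand 13 mm farther back than shut.
Start: joints at [-1.468, 0.313, 0.046, 1.304, 0, 1.431], TCP at [0.138, -0.558, 0.231] pointing down, gripper open.
Joint ranges: [-2.76, 2.76], [-0.86, 1.69], [-1.03, 1.26], [-2.2, 2.34], [-1.47, 1.5], [-3.14, 3.14]. Speed limits (rad/s): [2.57, 2.57, 3.14, 3.14, 3.14, 3.14].

INTERFACE

Orientations are given as a rotation vector (axis times angle).
In Python, from plant import robot gives the robot as it stands.
- The arm moves only by the tool arm_command, never from a script. Its argument "increments" is a list of rows, each a list of 3 entries, a list of its own where there are three numbers: the shift along the tool's x, y, z in units of 60 mm (1.0 is 60 mm), then the turn, a rotation vector about the tool's x, y, z in units of 6 degrees (1.0 is 6 degrees), then the finger opening in mm, from 0 to 85.4. In form: [[[dx, dy, dz], [wx, wy, wz], grip], ...]. A call has exactly 8 rows; each row shifts and turns the commanded pose from where the row before left it, along the tool's axes as they then stand; what a row does not reach is not made up. A row lasts 1/8 s, in which the tool goes at most 62.5 mm and 10.7 degrees, less where a joint would pass 70% of its speed; a pose out of reach is approached as far as the arm can. A call is refused whole if a number of a shift passes 1 or a number of a turn 1, either way. A call with a gripper value outside its range is refused whole. The fingers move at their own pace and stop on an object; "squeeze" is the grip in N (left out, the last holds). Time passes only in rows, so rows that do not move let the fingers close, or fill a call up. It gives the time, the measured TCP pose, the force, the opening and the grip force at its end, in the units of the state.
- robot.get_state(): the state, without advancing time (a new reading comes with each control period).
- robot.snapshot(name): name is "scene" or "top"; returns a dict with "pixels" (400x640x3 uint8, blue, green, red), "fx", "fy", "cx", "cy" (pixels), "extrinsics" (4x4, takes a point from camera to world coordinates). Camera axes: x right, y up, looking along -z (the intrinsics and any distortion apply to the point x, -y, -z); pixel columns grow to the right and rows downward; lengths in m; the calibration is good to about 2 mm. A picture is of the moment at which its call begins. There is no depth.
- robot.job_done(): hands the job in; it is judged then, once.
The state is a dict: "t": time; "joint_pos": joint angles; "dq": joint speeds; "effort": joint torques, N m; "eef_pos": TCP position; "tcp_rot": TCP orientation; "force": force on the tool from outside, world axes, zero at the start; "ft_torque": the same for the moment, N m; "finger_gap": finger opening in m; "grasp_force": force on a finger pad.
Only numpy, scipy, OpenCV 4.12 (cv2) and the standard library are available. Lean on these libraries where they do the work, as an engineer would, in place of code of your own. Each camera call takes 0.05 s, during which the arm holds its last target. There are 200 camera calls.

## Working session

There is one attempt and no reset: what is moved stays moved. The work goes in short steps, Python scripts to look and compute and a tool call to move; the robot and the scene stay as the last step left them, time stands still between calls to the robot, and variables do not carry over. Pictures are saved under pics/ and viewed, at most 10 in all, crops included, and the job is handed in when it is done.

Besides the shell and the picture viewer there is one more tool, called after "Call:" as name([rows], argument=value, ...), one row to a line, values as JSON. arm_command: Moves the arm, as the interface text tells. Its arguments: {"type":"object","properties":{"increments":{"type":"array"},"squeeze":{"type":"number"}},"required":["increments"]}

```bash
mkdir -p pics; cat > h.py <<'E'
import numpy as np, cv2
from plant import robot
def snap(n,f=None):
    s=robot.snapshot(n)
    if f: cv2.imwrite('pics/'+f,s['pixels'])
    return s
def ray(s,u,v,z):
    E=np.array(s['extrinsics']); d=E[:3,:3]@np.array([(u-s['cx'])/s['fx'],-(v-s['cy'])/s['fy'],-1]); o=E[:3,3]
    return o+d*(z-o[2])/d[2]
def proj(s,p):
    E=np.array(s['extrinsics']); c=E[:3,:3].T@(np.array(p)-E[:3,3])
    return np.array([s['cx']+s['fx']*c[0]/-c[2], s['cy']+s['fy']*c[1]/c[2]])
E
python3 - <<'E'
from h import *
for n in('top','scene'):
    s=snap(n,n+'0.png'); print({k:v for k,v in s.items() if k!='pixels'})
print(robot.get_state())
E
```

```text
{'fx': 406.8761628554208, 'fy': 406.8761628554208, 'cx': 323.7939720955718, 'cy': 201.0518413568916, 'extrinsics': array([[-0.0175283 ,  0.99517962, -0.09648979,  0.3833213 ],
       [-0.99981767, -0.01817712, -0.00584924,  0.12354577],
       [-0.00757495,  0.09636967,  0.99531679,  1.32118316],
       [ 0.        ,  0.        ,  0.        ,  1.        ]])}
{'fx': 425.934860116652, 'fy': 425.934860116652, 'cx': 308.94341597760274, 'cy': 198.18180936219017, 'extrinsics': array([[-0.63429691, -0.42982791,  0.64258494,  1.25368623],
       [ 0.77304219, -0.34344098,  0.53334235,  0.72798313],
       [-0.00855543,  0.83504267,  0.55011866,  0.71718466],
       [ 0.        ,  0.        ,  0.        ,  1.        ]])}
{'t': 0.1, 'joint_pos': array([-1.46760258e+00,  3.13976026e-01,  4.50960757e-02,  1.30363383e+00,
        8.29975650e-06,  1.43120580e+00]), 'dq': array([ 3.51052776e-04,  1.40984219e-04,  2.26546831e-03, -1.18831676e-03,
       -4.18500985e-04, -9.17162654e-05]), 'effort': array([ 4.52131731e-03, -4.81726062e+01,  2.99243474e+01,  1.26649736e-02,
       -2.38806939e-05,  2.22803259e-06]), 'eef_pos': array([ 0.13818326, -0.55766705,  0.23047063]), 'tcp_rot': array([-3.11676935e+00, -3.80220779e-01, -6.20934329e-05]), 'force': array([-0.12195878,  0.6810357 , -0.09374541]), 'ft_torque': array([ 0.00536168,  0.05238476, -0.01390997]), 'grasp_force': 0.0, 'finger_gap': 0.08512723966713094}
```

View pics/top0.png

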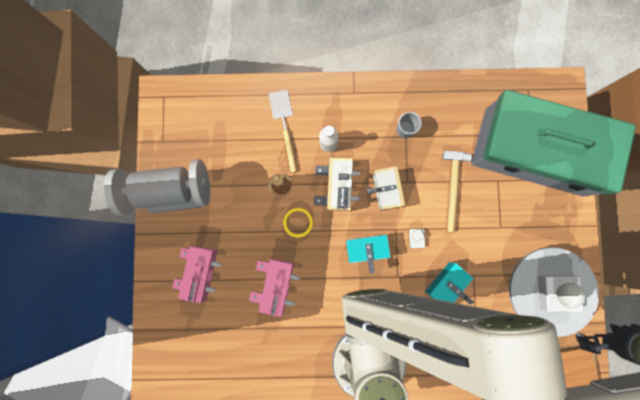

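View pics/scene0.png

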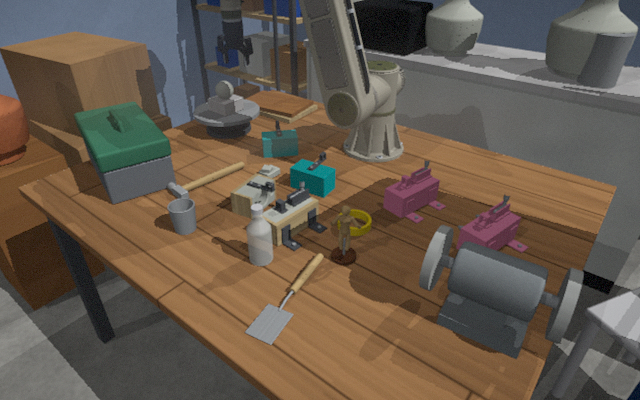

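```bash
python3 - <<'E'
from h import *
a=cv2.imread('pics/top0.png')[145:225,305:415]; b=cv2.imread('pics/scene0.png')[155:255,220:340]
cv2.imwrite('pics/c1.png',cv2.resize(a,None,fx=7,fy=7,interpolation=cv2.INTER_CUBIC)); cv2.imwrite('pics/c2.png',cv2.resize(b,None,fx=6,fy=6,interpolation=cv2.INTER_CUBIC))
E
```

```text
(no output)
```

View pics/c1.png

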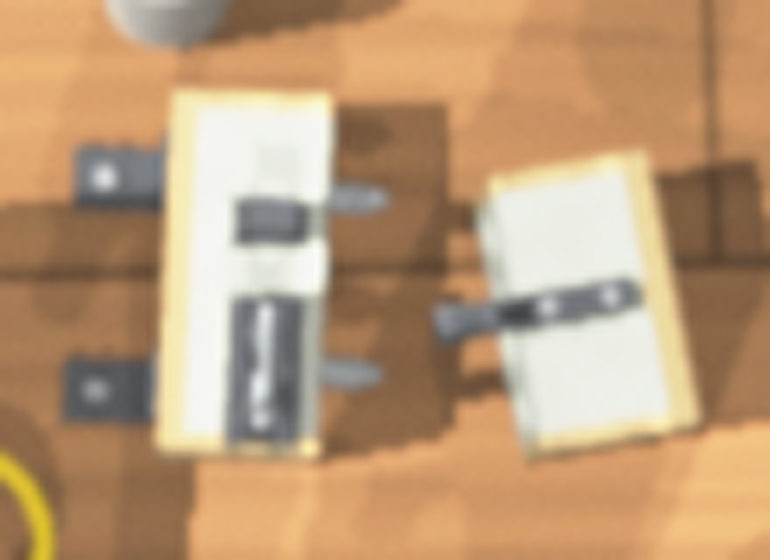

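View pics/c2.png

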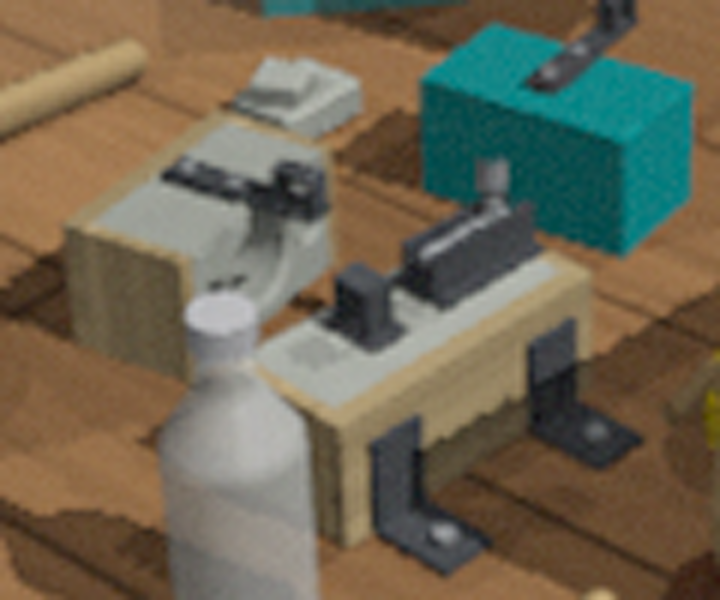

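```bash
cat >> h.py <<'E'
from scipy.optimize import least_squares
def fit(s,loc,px,g):
    loc=np.array(loc);px=np.array(px)
    def P(q): 
        c,n=np.cos(q[2]),np.sin(q[2]); return [(q[0]+c*l[0]-n*l[1],q[1]+n*l[0]+c*l[1],l[2]) for l in loc]
    r=least_squares(lambda q:np.concatenate([proj(s,p)-u for p,u in zip(P(q),px)]),g); return r.x,r.fun.reshape(-1,2).round(2)
def cr(L): return [(305+(x+.5)/7-.5,145+(y+.5)/7-.5) for x,y in L]
E
python3 - <<'E'
from h import *
s=snap('top')
def rect(hx,hy,z): return [(hx,hy,z),(hx,-hy,z),(-hx,-hy,z),(-hx,hy,z)]
F,r=fit(s,rect(.08,.035,.066),cr([(172,92),(332,95),(320,456),(158,452)]),[.5,.05,0]);print(F,r.tolist())
L,r=fit(s,rect(.062,.035,.07)+[(0,.066,.096)],cr([(490,178),(645,152),(700,422),(530,458),(437,318)]),[.5,-.05,0.2]);print(L,r.tolist())
c,n=np.cos(F[2]),np.sin(F[2]);R=np.array([[c,-n],[n,c]])
print('L in F',R.T@(L[:2]-F[:2]),L[2]-F[2]); print('knob',F[:2]+R@[-.066,-.010],'closed',F[:2]+R@[0,-.07])
print(R)
for n,p in dict(cup=(408,124,.08),off=(417,238,.036),ham=(455,195,.02)).items(): print(n,ray(s,*p))
E
```

```text
[ 0.55887493  0.08065033 -0.05436167] [[0.17, 0.11], [-0.33, 0.46], [-0.18, -0.15], [0.34, -0.4]]
[ 0.54251475 -0.07056069  0.1424586 ] [[-0.51, -0.05], [-0.46, 0.09], [-1.21, 0.73], [0.67, -0.8], [1.47, 0.04]]
L in F [-0.00811997 -0.15187657] 0.19682026665776609
knob [0.49242908 0.0742512 ] closed [0.55507149 0.01075373]
[[ 0.99852277  0.0543349 ]
 [-0.0543349   0.99852277]]
cup [ 0.74011844 -0.1358337   0.08      ]
off [ 0.38600825 -0.15952515  0.036     ]
ham [ 0.52128467 -0.29023345  0.02      ]
```

```bash
cat >> h.py <<'E'
def plan(tgt,yaw=None,N=8,grip=85):
    """rows (tool units) from the measured pose to tgt, tool straight down with tool-x heading yaw"""
    from scipy.spatial.transform import Rotation as Ro
    s=robot.get_state(); R=Ro.from_rotvec(s['tcp_rot']); p=np.array(s['eef_pos']); m=R.as_matrix()
    y0=np.arctan2(m[1,0],m[0,0]); yaw=y0 if yaw is None else yaw
    T=Ro.from_matrix(np.array([[np.cos(yaw),np.sin(yaw),0],[np.sin(yaw),-np.cos(yaw),0],[0,0,-1]]))
    for k in range(N):
        d=R.as_matrix().T@((np.array(tgt)-p)/(N-k)); w=(R.inv()*T).as_rotvec()/(N-k)
        d=np.round(d/.06,2); w=np.round(w/np.radians(6),2)
        print([(d+0).tolist(),(w+0).tolist(),grip]); p=p+R.as_matrix()@(d*.06); R=R*Ro.from_rotvec(w*np.radians(6))
    print('now',s['eef_pos'],y0,'end',p)
E
python3 -c "
from h import *
plan([.537,-.17,.20],1.516,16)"
```

```text
[[0.5, -0.29, 0.03], [0.0, 0.0, -0.76], 85]
[[0.52, -0.25, 0.03], [0.0, 0.0, -0.76], 85]
[[0.54, -0.21, 0.03], [0.0, 0.0, -0.76], 85]
[[0.56, -0.17, 0.03], [0.0, 0.0, -0.76], 85]
[[0.57, -0.12, 0.03], [0.0, 0.0, -0.76], 85]
[[0.57, -0.08, 0.03], [0.0, 0.0, -0.76], 85]
[[0.58, -0.03, 0.03], [0.0, 0.0, -0.76], 85]
[[0.58, 0.02, 0.03], [0.0, 0.0, -0.76], 85]
[[0.58, 0.06, 0.03], [0.0, 0.0, -0.76], 85]
[[0.57, 0.11, 0.04], [0.0, 0.0, -0.76], 85]
[[0.56, 0.15, 0.03], [0.0, 0.0, -0.76], 85]
[[0.54, 0.2, 0.04], [0.0, 0.0, -0.76], 85]
[[0.53, 0.24, 0.03], [0.0, 0.0, -0.76], 85]
[[0.5, 0.28, 0.04], [0.0, 0.0, -0.76], 85]
[[0.48, 0.32, 0.03], [0.0, -0.01, -0.76], 85]
[[0.46, 0.36, 0.04], [0.0, 0.0, -0.76], 85]
now [ 0.13818734 -0.55776485  0.23063448] 0.24277286673739276 end [ 0.53715111 -0.16986298  0.19987646]
```

Call:
arm_command([
  [[0.5,-0.29,0.03],[0,0,-0.76],85],
  [[0.52,-0.25,0.03],[0,0,-0.76],85],
  [[0.54,-0.21,0.03],[0,0,-0.76],85],
  [[0.56,-0.17,0.03],[0,0,-0.76],85],
  [[0.57,-0.12,0.03],[0,0,-0.76],85],
  [[0.57,-0.08,0.03],[0,0,-0.76],85],
  [[0.58,-0.03,0.03],[0,0,-0.76],85],
  [[0.58,0.02,0.03],[0,0,-0.76],85],
])

```text
t: 1.15
eef_pos: [0.3383, -0.363, 0.2166]
tcp_rot: [-2.841, -1.341, 0.0]
force: [-0.1, 1.5, 1.4]
finger_gap: 0.0851
grasp_force: 0.0
```

Call:
arm_command([
  [[0.58,0.06,0.03],[0,0,-0.76],85],
  [[0.57,0.11,0.04],[0,0,-0.76],85],
  [[0.56,0.15,0.03],[0,0,-0.76],85],
  [[0.54,0.2,0.04],[0,0,-0.76],85],
  [[0.53,0.24,0.03],[0,0,-0.76],85],
  [[0.5,0.28,0.04],[0,0,-0.76],85],
  [[0.48,0.32,0.03],[0,0,-0.76],85],
  [[0.46,0.36,0.04],[0,0,-0.76],85],
])

```text
t: 2.15
eef_pos: [0.5378, -0.1694, 0.1997]
tcp_rot: [-2.278, -2.163, 0.0]
force: [0.4, -0.8, -1.2]
finger_gap: 0.0853
grasp_force: 0.0
```

```bash
python3 -c "
from h import *
plan([.540,-.17,.022],1.516,8); print(robot.get_state()['force'])"
```

```text
[[0.0, 0.0, 0.37], [0.0, 0.0, 0.0], 85]
[[0.0, 0.01, 0.37], [0.0, 0.0, 0.0], 85]
[[0.0, 0.0, 0.37], [0.0, 0.0, 0.0], 85]
[[0.0, 0.01, 0.37], [0.0, 0.0, 0.01], 85]
[[0.0, 0.0, 0.37], [0.0, 0.0, 0.0], 85]
[[0.0, 0.01, 0.37], [0.0, 0.0, 0.01], 85]
[[0.0, 0.0, 0.37], [0.0, 0.0, 0.0], 85]
[[-0.01, 0.01, 0.37], [0.0, 0.0, 0.01], 85]
now [ 0.53779566 -0.16939185  0.19974014] 1.5187772484101065 end [ 0.54008094 -0.17011045  0.02213908]
[ 0.43531799 -0.75582216 -1.24841301]
```

Call:
arm_command([
  [[0,0.01,0.37],[0,0,0],85],
  [[0,0,0.37],[0,0,0],85],
  [[0,0.01,0.37],[0,0,0],85],
  [[0,0,0.37],[0,0,0.01],85],
  [[0,0.01,0.37],[0,0,0.01],85],
  [[0,0,0.37],[0,0,0],85],
  [[0,0,0.37],[0,0,0],85],
  [[0,0.01,0.37],[0,0,0.01],85],
])

```text
t: 3.15
eef_pos: [0.5393, -0.1704, 0.0215]
tcp_rot: [-2.284, -2.156, 0.0]
force: [0.5, 0.1, -0.2]
finger_gap: 0.085
grasp_force: 0.0
```

Call:
arm_command([
  [[0.2,0,0],[0,0,0],85],
  [[0.2,0,0],[0,0,0],85],
  [[0.14,0,0],[0,0,0],85],
  [[0.12,0,0],[0,0,0],85],
  [[0.12,0,0],[0,0,0],85],
  [[0.12,0,0],[0,0,0],85],
  [[0.12,0,0],[0,0,0],85],
  [[0.08,0,0],[0,0,0],85],
])

```text
t: 4.15
eef_pos: [0.5434, -0.1044, 0.0226]
tcp_rot: [2.284, 2.156, -0.001]
force: [-2.0, -4.7, 3.9]
finger_gap: 0.085
grasp_force: 2.3
```

```bash
python3 - <<'E'
from h import *
s=snap('top');a=s['pixels'][145:225,305:415]
cv2.imwrite('pics/c3.png',cv2.resize(a,None,fx=7,fy=7,interpolation=cv2.INTER_CUBIC)); print(robot.get_state()['force'])
E
```

```text
[-1.50673422 -3.34884916  1.93538012]
```

View pics/c3.png

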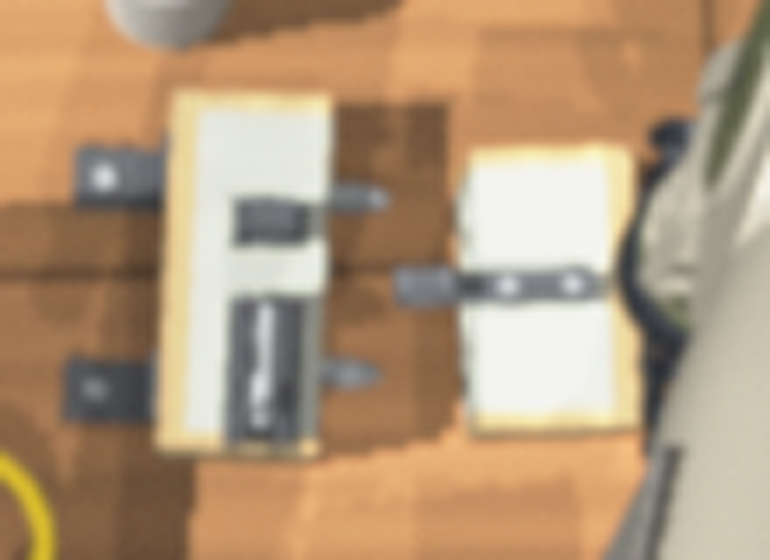

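```bash
cat >> h.py <<'E'
F=np.array([0.55887,0.08065,-0.05436])
def loose(s,px,tip=None):
    loc=[(.062,.035,.07),(.062,-.035,.07),(-.062,-.035,.07),(-.062,.035,.07)];
    if tip: loc.append((0,.072,.096)); px=px+[tip]
    L,r=fit(s,loc,cr(px),[.55,-.05,0.]); c,n=np.cos(F[2]),np.sin(F[2]);R=np.array([[c,-n],[n,c]])
    e=robot.get_state()['eef_pos']
    print('L',L,'inF',R.T@(L[:2]-F[:2]),L[2]-F[2],'tcp inF',R.T@(e[:2]-F[:2]),r.tolist())
E
python3 - <<'E'
from h import *
s=snap('top')
loose(s,[(470,150),(632,147),(640,428),(470,434)],(393,283))
loose(s,[(470,150),(632,147),(640,428),(470,434)])
E
```

```text
L [ 0.54840781 -0.05485233 -0.01049548] inF [-0.00308445 -0.13587061] 0.04386452397206193 tcp inF [-0.00533099 -0.18506386] [[0.12, 0.23], [-0.51, 0.47], [-0.7, 0.04], [0.86, -0.65], [0.23, -0.06]]
L [ 0.54845543 -0.05503812 -0.01115728] inF [-0.00302682 -0.13605354] 0.043202722160727514 tcp inF [-0.00533099 -0.18506386] [[0.19, 0.2], [-0.44, 0.46], [-0.65, 0.03], [0.9, -0.67]]
```

Call:
arm_command([
  [[0.08,0,0],[0,0,0],85],
  [[0.08,0,0],[0,0,0],85],
  [[0.08,0.01,0],[0,0,0],85],
  [[0.08,0.02,0],[0,0,0],85],
  [[0.08,0.02,0],[0,0,0],85],
  [[0.06,0.02,0],[0,0,0],85],
  [[0.04,0,0],[0,0,0],85],
  [[0,0,0],[0,0,0],85],
])

```text
t: 5.25
eef_pos: [0.5496, -0.0744, 0.0224]
tcp_rot: [-2.284, -2.157, -0.001]
force: [0.7, -2.9, 0.6]
finger_gap: 0.085
grasp_force: 1.2
```

```bash
python3 - <<'E'
from h import *
s=snap('top');a=s['pixels'][145:225,305:415]
cv2.imwrite('pics/c4.png',cv2.resize(a,None,fx=7,fy=7,interpolation=cv2.INTER_CUBIC))
E
```

```text
(no output)
```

View pics/c4.png

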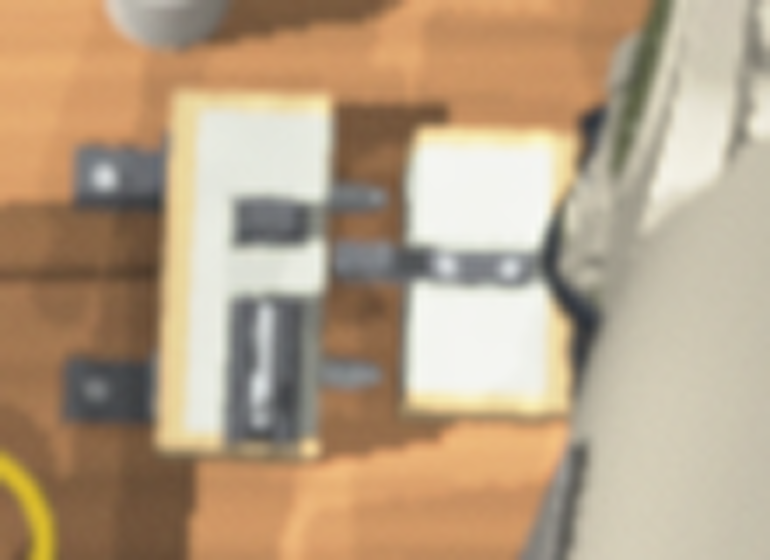

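```bash
python3 - <<'E'
from h import *
s=snap('top')
loose(s,[(414,129),(576,130),(571,414),(404,413)],(331,258))
for y in(0,): print(robot.get_state()['force'])
# fixed features check: gap centre between barrel end x=-.012 and keeper mouth .014
c,n=np.cos(F[2]),np.sin(F[2]);R=np.array([[c,-n],[n,c]])
for nm,l in dict(keep=(.014,-.01,.094),keep2=(.030,-.01,.094),barr=(-.012,-.01,.091),pin1=(.04,-.065,.035),pin2=(-.04,-.065,.035)).items():
    q=F[:2]+R@l[:2]; u=proj(s,(*q,l[2])); print(nm,(u+.5-[305,145])*7-.5)
E
```

```text
L [ 0.55707765 -0.02788465 -0.04776927] inF [ 0.00410733 -0.10847172] 0.0065907293687140905 tcp inF [-0.0008304  -0.15527825] [[0.12, 0.24], [-0.53, 0.73], [-0.44, -0.19], [0.71, -0.72], [0.14, -0.03]]
[ 0.9309129  -2.14691974 -0.18126954]
keep [271.55776215 232.69262703]
keep2 [272.74032699 196.36514787]
barr [269.35673375 292.8305384 ]
pin1 [388.66250895 200.40082788]
pin2 [383.68098998 374.62283981]
```

Call:
arm_command([
  [[0.06,-0.01,0],[0,0,0],85],
  [[0.06,-0.02,0],[0,0,0],85],
  [[0.06,-0.02,0],[0,0,0],85],
  [[0.06,0,0],[0,0,0],85],
  [[0.06,0,0],[0,0,0],85],
  [[0.06,0,0],[0,0,0],85],
  [[0.06,0,0],[0,0,0],85],
  [[0.06,0,0],[0,0,0],85],
])

```text
t: 6.35
eef_pos: [0.5479, -0.0457, 0.0225]
tcp_rot: [-2.285, -2.156, 0.0]
force: [-1.1, -4.0, -0.4]
finger_gap: 0.0852
grasp_force: 2.2
```

```bash
python3 - <<'E'
from h import *
s=snap('top');a=s['pixels'][145:225,305:415]
cv2.imwrite('pics/c5.png',cv2.resize(a,None,fx=7,fy=7,interpolation=cv2.INTER_CUBIC))
E
```

```text
(no output)
```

View pics/c5.png

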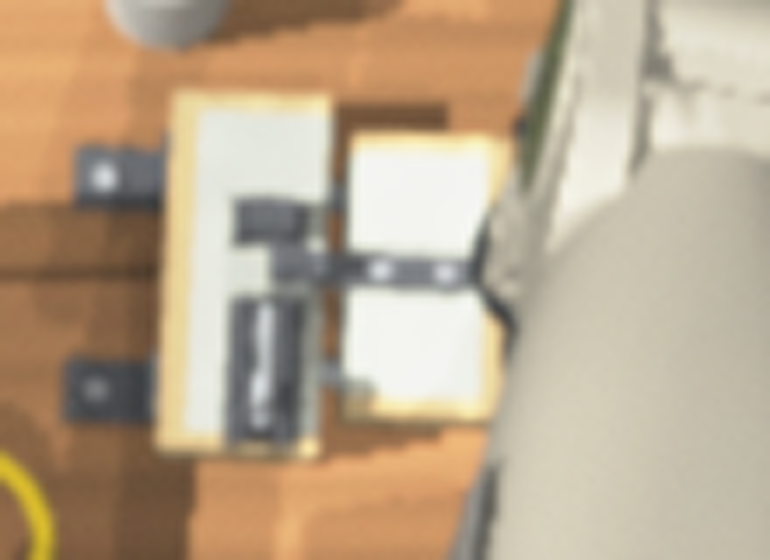

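Call:
arm_command([
  [[0.03,0,0],[0,0,0],85],
  [[0.03,0,0],[0,0,0],85],
  [[0.03,0,0],[0,0,0],85],
  [[0.02,0,0],[0,0,0],85],
  [[0.02,0,0],[0,0,0],85],
  [[0.02,0,0],[0,0,0],85],
  [[0.01,0,0],[0,0,0],85],
  [[0,0,0],[0,0,0],85],
])

```text
t: 7.4
eef_pos: [0.5485, -0.0362, 0.0225]
tcp_rot: [-2.284, -2.156, -0.0]
force: [0.5, -3.4, 0.3]
finger_gap: 0.085
grasp_force: 1.9
```

Call:
arm_command([
  [[0.01,0,0],[0,0,0],85],
  [[0.01,0,0],[0,0,0],85],
  [[0.01,0,0],[0,0,0],85],
  [[0.01,0,0],[0,0,0],85],
  [[0.01,0,0],[0,0,0],85],
  [[0.01,0,0],[0,0,0],85],
  [[0,0,0],[0,0,0],85],
  [[0,0,0],[0,0,0],85],
])

```text
t: 8.4
eef_pos: [0.5486, -0.034, 0.0225]
tcp_rot: [2.285, 2.154, -0.003]
force: [-2.0, -8.6, 0.6]
finger_gap: 0.0854
grasp_force: 4.3
```

Call:
arm_command([
  [[0.02,0,0],[0,0,0],85],
  [[0.02,0,0],[0,0,0],85],
  [[0.02,0,0],[0,0,0],85],
  [[0.02,0,0],[0,0,0],85],
  [[0,0,0],[0,0,0],85],
  [[0,0,0],[0,0,0],85],
  [[0,0,0],[0,0,0],85],
  [[0,0,0],[0,0,0],85],
])

```text
t: 9.4
eef_pos: [0.5483, -0.0339, 0.0226]
tcp_rot: [2.285, 2.146, -0.014]
force: [-6.2, -24.8, 0.5]
finger_gap: 0.085
grasp_force: 12.8
```

```bash
python3 - <<'E'
from h import *
s=snap('top');a=s['pixels'][150:225,305:400]
b=snap('scene')['pixels'][165:245,235:330]
cv2.imwrite('pics/c6.png',np.hstack([cv2.resize(x,(400,340),interpolation=cv2.INTER_CUBIC) for x in(a,b)]))
E
```

```text
(no output)
```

View pics/c6.png

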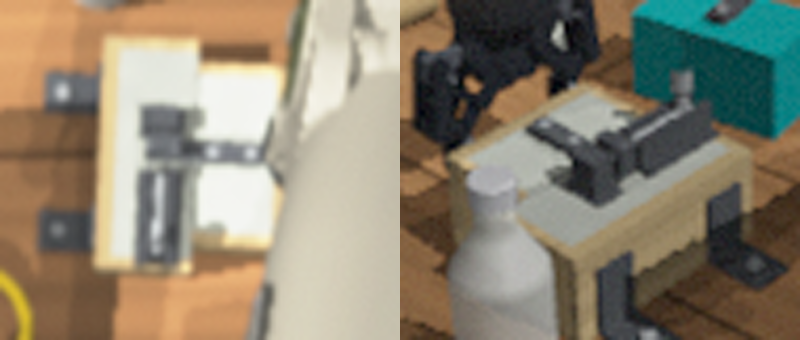

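Call:
arm_command([
  [[-0.2,0,0],[0,0,0],85],
  [[-0.3,0,0],[0,0,0],85],
  [[-0.1,0,-0.2],[0,0,0],85],
  [[0,0,-0.5],[0,0,0],70],
  [[0,0,-0.7],[0,0,0],50],
  [[0,0,-0.8],[0,0,0],50],
  [[0,0,-0.8],[0,0,0],50],
  [[0,0,0],[0,0,0],50],
])

```text
t: 10.5
eef_pos: [0.5497, -0.0641, 0.2079]
tcp_rot: [2.279, 2.152, 0.009]
force: [0.5, 0.1, 0.4]
finger_gap: 0.0497
grasp_force: 0.0
```

```bash
python3 -c "
from h import *
s=snap('top','t1.png');b=snap('scene')
a=s['pixels'][150:225,305:400];b=b['pixels'][165:245,235:330]
cv2.imwrite('pics/c7.png',np.hstack([cv2.resize(x,(400,340),interpolation=cv2.INTER_CUBIC) for x in(a,b)]))
plan([.4924,.0743,.20],1.516,8,50)"
```

```text
[[0.28, -0.13, 0.01], [0.0, 0.0, 0.0], 50]
[[0.28, -0.13, 0.01], [0.0, 0.0, 0.0], 50]
[[0.28, -0.13, 0.01], [0.0, 0.0, 0.0], 50]
[[0.28, -0.13, 0.01], [0.0, 0.0, 0.0], 50]
[[0.28, -0.13, 0.0], [0.0, 0.0, -0.01], 50]
[[0.28, -0.13, 0.01], [0.01, 0.0, 0.0], 50]
[[0.28, -0.13, 0.0], [0.0, 0.0, -0.01], 50]
[[0.28, -0.13, 0.01], [0.01, 0.0, 0.0], 50]
now [ 0.54730761 -0.06364451  0.20350071] 1.5135159992762155 end [0.49263861 0.07407855 0.19980117]
```

View pics/c7.png

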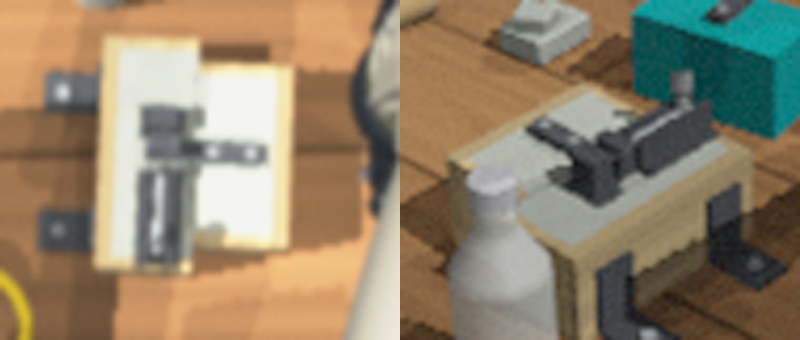

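Call:
arm_command([
  [[0.28,-0.13,0],[0,0,0],50],
  [[0.28,-0.13,0],[0,0,0],50],
  [[0.28,-0.13,0],[0,0,0],50],
  [[0.28,-0.13,0],[0,0,0],50],
  [[0.28,-0.13,0],[0,0,0],50],
  [[0.28,-0.13,0],[0,0,0],50],
  [[0.28,-0.13,0],[0,0,0],50],
  [[0.28,-0.13,0],[0,0,0],50],
])

```text
t: 11.6
eef_pos: [0.492, 0.075, 0.2025]
tcp_rot: [2.285, 2.156, 0.0]
force: [0.2, 0.8, 0.1]
finger_gap: 0.0505
grasp_force: 0.0
```

```bash
python3 -c "
from h import *
s=snap('scene');print(proj(s,[.4924,.0743,.12]))
plan([.4924,.0743,.102],1.516,8,50)"
```

```text
[302.6132927  178.80906835]
[[0.0, 0.0, 0.21], [0.0, 0.0, 0.0], 50]
[[-0.01, 0.0, 0.21], [0.0, 0.0, 0.0], 50]
[[0.0, 0.0, 0.21], [0.0, 0.0, 0.0], 50]
[[-0.01, 0.01, 0.21], [0.0, 0.0, 0.0], 50]
[[0.0, 0.0, 0.21], [0.0, 0.0, 0.0], 50]
[[-0.01, 0.01, 0.21], [0.0, 0.0, 0.0], 50]
[[0.0, 0.0, 0.21], [0.0, -0.01, -0.01], 50]
[[-0.01, 0.01, 0.21], [-0.01, 0.0, 0.0], 50]
now [0.49095616 0.0766236  0.20252243] 1.5145868363423258 end [0.4925374  0.07423152 0.10171889]
```

Call:
arm_command([
  [[-0.02,0,0.28],[0,0,0],50],
  [[0,0,0.28],[0,0,0],50],
  [[0,0,0.28],[0,0,0],50],
  [[0,0,0.28],[0,0,0],50],
  [[0,0,0.28],[0,0,0],50],
  [[0,0,0.28],[0,0,0],50],
  [[0,0,0],[0,0,0],25],
  [[0,0,0],[0,0,0],25],
])

```text
t: 12.65
eef_pos: [0.4927, 0.0727, 0.1022]
tcp_rot: [2.284, 2.156, 0.0]
force: [-0.1, 0.2, -0.0]
finger_gap: 0.025
grasp_force: 0.0
```

Call:
arm_command([
  [[0,0,0],[0,0,0],5],
  [[0,0,0],[0,0,0],5],
  [[0,0,0],[0,0,0],5],
  [[0,0,0],[0,0,0],5],
  [[0,0,0],[0,0,0],5],
  [[0,0,0],[0,0,0],5],
  [[0,0,0],[0,0,0],5],
  [[0,0,0],[0,0,0],5],
], squeeze=20)

```text
t: 13.65
eef_pos: [0.4933, 0.0727, 0.1025]
tcp_rot: [2.284, 2.155, 0.003]
force: [2.4, 0.3, 5.6]
finger_gap: 0.0128
grasp_force: 19.9
```

Call:
arm_command([
  [[0,0.1,0],[0,0,0],5],
  [[0,0.1,0],[0,0,0],5],
  [[0,0.1,0],[0,0,0],5],
  [[0,0.1,0],[0,0,0],5],
  [[0,0.1,0],[0,0,0],5],
  [[0,0.1,0],[0,0,0],5],
  [[0,0.1,0],[0,0,0],5],
  [[0,0,0],[0,0,0],5],
])

```text
t: 14.65
eef_pos: [0.5347, 0.0701, 0.1025]
tcp_rot: [2.284, 2.156, 0.001]
force: [0.2, -0.5, 7.0]
finger_gap: 0.0126
grasp_force: 20.1
```

Call:
arm_command([
  [[0,0.02,0],[0,0,0],5],
  [[0,0.02,0],[0,0,0],5],
  [[0,0.02,0],[0,0,0],5],
  [[0,0.01,0],[0,0,0],5],
  [[0,0.01,0],[0,0,0],5],
  [[0,0.01,0],[0,0,0],5],
  [[0,0,0],[0,0,0],5],
  [[0,0,0],[0,0,0],5],
])

```text
t: 15.65
eef_pos: [0.5382, 0.0699, 0.1024]
tcp_rot: [-2.284, -2.156, 0.003]
force: [-4.3, -0.1, 10.4]
finger_gap: 0.013
grasp_force: 20.4
```

Call:
arm_command([
  [[0,0.02,0],[0,0,0],5],
  [[0,0.02,0],[0,0,0],5],
  [[0,0,0],[0,0,0],5],
  [[0,0,0],[0,0,0],5],
  [[0,0,0],[0,0,0],25],
  [[0,0,0],[0,0,0],25],
  [[0,0,0],[0,0,0],30],
  [[0,0,0],[0,0,0],30],
])

```text
t: 16.65
eef_pos: [0.5419, 0.0698, 0.1013]
tcp_rot: [-2.285, -2.156, 0.001]
force: [0.3, -0.8, 0.6]
finger_gap: 0.0298
grasp_force: 0.0
```

Call:
arm_command([
  [[0,0,-0.1],[0,0,0],30],
  [[0,0,-0.3],[0,0,0],30],
  [[0,0,-0.4],[0,0,0],30],
  [[0,0,-0.4],[0,0,0],30],
  [[-0.5,0,-0.3],[0,0,0],30],
  [[-0.9,0,0],[0,0,0],30],
  [[-0.9,0,0],[0,0,0],30],
  [[-0.5,0,0],[0,0,0],30],
])

```text
t: 17.65
eef_pos: [0.5323, -0.1003, 0.1923]
tcp_rot: [2.286, 2.153, 0.0]
force: [-1.4, 0.3, 0.6]
finger_gap: 0.03
grasp_force: 0.0
```

```bash
python3 -c "
from h import *
s=snap('top','t2.png');b=snap('scene')
for k in(0,.046):
  q=F[:2]+np.array([[1,.0543],[-.0543,1]])@[-.066+k,-.01]
  print((proj(b,[*q,.12])-[235,165])*[400/95,340/80]+[400,0],(proj(s,[*q,.12])-[305,150])*[400/95,340/75])
a=s['pixels'][150:225,305:400];b=b['pixels'][165:245,235:330]
cv2.imwrite('pics/c8.png',np.hstack([cv2.resize(x,(400,340),interpolation=cv2.INTER_CUBIC) for x in(a,b)]))
print(robot.get_state()['force'])"
```

```text
[684.68193652  58.6103638 ] [159.39428379 241.19614119]
[635.00472439  86.6481379 ] [161.49471037 171.31976273]
[-0.24205441  1.22111795  0.49252673]
```

View pics/c8.png

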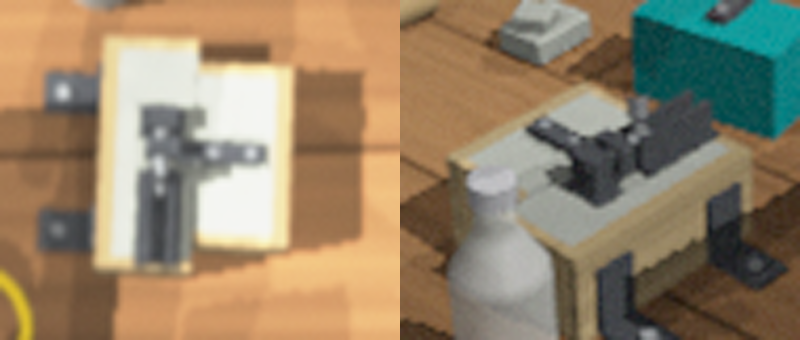

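```bash
python3 -c "
from h import *
plan([.538,.070,.18],1.5135,8,30)"
```

```text
[[0.36, -0.01, 0.02], [0.0, 0.0, -0.01], 30]
[[0.36, -0.01, 0.03], [0.0, 0.0, -0.01], 30]
[[0.35, -0.01, 0.02], [0.0, 0.0, 0.0], 30]
[[0.36, -0.01, 0.03], [0.0, 0.0, -0.01], 30]
[[0.35, -0.01, 0.02], [0.0, 0.0, 0.0], 30]
[[0.36, -0.01, 0.03], [0.0, 0.0, -0.01], 30]
[[0.35, -0.01, 0.02], [0.0, 0.01, 0.0], 30]
[[0.36, -0.01, 0.03], [0.01, 0.0, -0.01], 30]
now [ 0.532465   -0.10091451  0.19210857] 1.5087653287635039 end [0.53786003 0.07005618 0.17994357]
```

Call:
arm_command([
  [[0.36,-0.01,0.02],[0,0,0],32],
  [[0.36,-0.01,0.03],[0,0,-0.01],32],
  [[0.36,-0.01,0.02],[0,0,-0.01],32],
  [[0.36,-0.01,0.03],[0,0,-0.01],32],
  [[0.36,-0.01,0.02],[0,0,0],32],
  [[0.36,-0.01,0.03],[0,0,0],32],
  [[0.34,-0.01,0.02],[0,0,0],32],
  [[0.35,-0.01,0.03],[0,0,-0.01],32],
])

```text
t: 18.75
eef_pos: [0.5369, 0.0747, 0.18]
tcp_rot: [2.279, 2.162, 0.001]
force: [0.2, -0.1, 0.2]
finger_gap: 0.0319
grasp_force: 0.0
```

Call:
arm_command([
  [[0,0,0.25],[0,0,0],32],
  [[0,0,0.25],[0,0,0],32],
  [[0,0,0.25],[0,0,0],32],
  [[0,0,0.25],[0,0,0],32],
  [[0,0,0.2],[0,0,0],32],
  [[0,0,0.1],[0,0,0],32],
  [[0,0,0],[0,0,0],32],
  [[0,0,0],[0,0,0],32],
])

```text
t: 19.75
eef_pos: [0.5375, 0.0731, 0.1021]
tcp_rot: [2.28, 2.161, 0.001]
force: [0.2, 0.2, 0.7]
finger_gap: 0.0323
grasp_force: 0.0
```

Call:
arm_command([
  [[0,0,0],[0,0,0],5],
  [[0,0,0],[0,0,0],5],
  [[0,0,0],[0,0,0],5],
  [[0,0,0],[0,0,0],5],
  [[0,0,0],[0,0,0],5],
  [[0,0,0],[0,0,0],5],
  [[0,0,0],[0,0,0],5],
  [[0,0,0],[0,0,0],5],
])

```text
t: 20.75
eef_pos: [0.5376, 0.0731, 0.1022]
tcp_rot: [2.279, 2.161, 0.001]
force: [-0.0, -0.3, 5.7]
finger_gap: 0.0129
grasp_force: 20.1
```

Call:
arm_command([
  [[0,0.02,0],[0,0,0],5],
  [[0,0.02,0],[0,0,0],5],
  [[0,0.02,0],[0,0,0],5],
  [[0,0.02,0],[0,0,0],5],
  [[0,0,0],[0,0,0],5],
  [[0,0,0],[0,0,0],5],
  [[0,0,0],[0,0,0],5],
  [[0,0,0],[0,0,0],5],
])

```text
t: 21.75
eef_pos: [0.5385, 0.0731, 0.1021]
tcp_rot: [-2.277, -2.159, 0.006]
force: [-9.5, -0.0, 13.7]
finger_gap: 0.0131
grasp_force: 21.0
```

Call:
arm_command([
  [[0,0,0],[0,0,0],30],
  [[0,0,0],[0,0,0],30],
  [[0,0,0],[0,0,0],30],
  [[0,0,-0.1],[0,0,0],30],
  [[0,0,-0.3],[0,0,0],30],
  [[0,0,-0.5],[0,0,0],30],
  [[0,0,-0.6],[0,0,0],30],
  [[0,0,0],[0,0,0],30],
])

```text
t: 22.75
eef_pos: [0.5441, 0.0728, 0.1951]
tcp_rot: [2.277, 2.158, 0.007]
force: [-1.0, 0.2, -1.2]
finger_gap: 0.0299
grasp_force: 0.0
```

Call:
arm_command([
  [[-0.5,0,0],[0,0,0],30],
  [[-0.8,0,0],[0,0,0],30],
  [[-0.8,0,0],[0,0,0],30],
  [[-0.5,0,0],[0,0,0],30],
  [[0,0,0],[0,0,0],30],
  [[0,0,0],[0,0,0],30],
  [[0,0,0],[0,0,0],30],
  [[0,0,0],[0,0,0],30],
])

```text
t: 23.75
eef_pos: [0.5336, -0.082, 0.1917]
tcp_rot: [-2.278, -2.163, 0.0]
force: [-0.9, 0.4, 0.0]
finger_gap: 0.0295
grasp_force: 0.0
```

```bash
python3 - <<'E'
from h import *
# rod-knob shift check by template matching, plus loose half unchanged vs t1 (before bolting)
b=snap('scene')['pixels']; a=cv2.imread('pics/scene0.png')
t=a[180:190,297:309]; r=cv2.matchTemplate(b[170:210,270:320],t,cv2.TM_CCOEFF_NORMED); _,v,_,m=cv2.minMaxLoc(r)
print('knob shift px',np.array(m)+[270,170]-[297,180],v)
q0,q1=[F[:2]+np.array([[1,.0543],[-.0543,1]])@[-.066+k,-.01] for k in(0,.046)]
s=robot.snapshot('scene');print('expect',proj(s,[*q1,.112])-proj(s,[*q0,.112]))
t1=cv2.imread('pics/t1.png')[163:207,351:376]; n=snap('top')['pixels']
r=cv2.matchTemplate(n[158:212,346:381],t1,cv2.TM_CCOEFF_NORMED);print(cv2.minMaxLoc(r),'want (5,5)',robot.get_state()['force'])
E
```

```text
knob shift px [0 3] 0.4016959071159363
expect [-11.75169151   6.63354976]
(0.06429900228977203, 0.943435788154602, (0, 0), (5, 5)) want (5,5) [-0.39018255 -1.07094574  0.19618974]
```

```bash
python3 -c "
from plant import robot
print(robot.job_done())"
```

```text
the job is handed in; nothing more can be done
None
```

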